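# Shake out the tin with the loose throttle slide

### The job

One of the three tins on the tray holds a loose throttle slide; the other two are packed tight. First press the one lid that has sprung up down flush with its tin's rim, then lift the tins one at a time and shake or rock them end to end to find the one that rattles. Finish still holding that tin up, level and clear over the middle of the wash pan; the silent tins belong upright on the tray, set down rather than dropped, and the other things on the bench stay as they are.

Things in the scene. Friction and masses are not known exactly. Their poses are not given: they have to be found in the camera images.
- tin_a_mid (a point): sealed tinplate tin, 140 mm long (its x axis), 54 wide (y), 42 high (z), about 0.25 kg. Point: its centre, 21 mm above its underside. The three tins look alike and start standing on the tray, long sides facing, centres 110 mm apart, each with a flat push-in lid flush with the rim but for tin_b's.
- tin_b_mid (a point): sealed tinplate tin, 140 mm long (its x axis), 54 wide (y), 42 high (z), about 0.25 kg. Point: its centre, 21 mm above its underside. The lid of this one stands proud at the start. Which tin rattles changes from start to start and can be any of the three, also this one; the weights do not tell.
- tin_c_mid (a point): sealed tinplate tin, 140 mm long (its x axis), 54 wide (y), 42 high (z), about 0.25 kg. Point: its centre, 21 mm above its underside. Inside the rattling tin, unseen: an oiled brass throttle slide, a cylinder 26 mm by 38 mm, 0.15 kg, free to run about 100 mm along the tin when it is tipped lengthwise by 0.25 rad or more or jerked. The other two hold gasket packs that cannot shift.
- lid (a joint): how far the sprung push-in lid of tin_b has been pressed down: 0 to 0.004 m at the start (8 to 12 mm proud), 0.012 m is flush with the tin's rim and against its stop. It slides straight down with about 7 N of friction and stays where it is left.
- lid_top (a point): centre of the top face of tin_b's lid, a flat plate 134 mm by 48 mm (x along the tin's length, z up); flush it lies 21 mm above tin_b_mid.
- tray: fixed wooden tray, 180 mm (its x) by 370 mm (its y), floor 4 mm thick, rim 6 mm wide standing 12 mm above the bench. Origin: centre of its underside, on the bench. The tins stand along its y axis.
- pan: fixed aluminium wash pan, an open bowl 180 mm across the rim and 50 mm high. Origin: centre of its underside, on the bench.
- cup: loose green glazed tea cup, 70 mm across, 52 mm high; bystander. Origin: centre of its underside.
- bowl: loose black plastic float bowl, 52 mm across (68 mm over its two lugs), 34 mm high; bystander. Origin: centre of its underside.
- floats: loose brass float pair, two drums 25 mm across and 18 mm high, 34 mm apart on a wire yoke; bystander. Origin: between the drums, underside.
- twrench: loose steel T-handle wrench, shaft 180 mm along its x, 110 mm cross handle at the -x end, 20 mm high; bystander. Origin: middle of the shaft, on the bench.
Things that resemble listed ones, but are neither listed nor needed, are in the scene too. What is shaped like the part that bears tin_a_mid but blue or turquoise is not meant. What is shaped like the part that bears tin_b_mid but orange is not meant.

How it is judged (in metres and radians):
On the way, in this order (a step that is already met when the one before it is completed fails the run):
1. the sprung lid is pressed flush with its tin (value of joint lid above 0.0105 m), for 0.2 s.
2. the tin that rattles is held up and the slide inside has run to one end of it (((height (world z) of tin_a_mid above 0.05 m and contact force between the fingers and tin_a above 0.5 N and distance between slide and tin_a_mid between 0.035 and 0.075 m) or (height (world z) of tin_b_mid above 0.05 m and contact force between the fingers and tin_b above 0.5 N and distance between slide and tin_b_mid between 0.035 and 0.075 m) or (height (world z) of tin_c_mid above 0.05 m and contact force between the fingers and tin_c above 0.5 N and distance between slide and tin_c_mid between 0.035 and 0.075 m))).
3. still held up, it is shaken so that the slide runs back through the middle (((height (world z) of tin_a_mid above 0.05 m and contact force between the fingers and tin_a above 0.5 N and distance between slide and tin_a_mid below 0.025 m) or (height (world z) of tin_b_mid above 0.05 m and contact force between the fingers and tin_b above 0.5 N and distance between slide and tin_b_mid below 0.025 m) or (height (world z) of tin_c_mid above 0.05 m and contact force between the fingers and tin_c above 0.5 N and distance between slide and tin_c_mid below 0.025 m))).
At the end, for the whole second after the job is handed in: the tin with the loose slide is gripped and still, centre within 50 mm of the pan's axis and 75 to 400 mm above the bench, level within 0.2 rad, touching neither pan nor tray; the lid is flush within 1.5 mm; the other two stand upright and flat on the tray floor, let go (value of joint lid above 0.0105 m and ((distance between slide and tin_a_mid below 0.075 m and horizontal distance between tin_a_mid and pan below 0.05 m and height (world z) of tin_a_mid between 0.075 and 0.4 m and angle between tin_a_mid's own z axis and vertical below 0.2 rad and contact force between the fingers and tin_a above 1 N and contact force between tin_a and pan below 0.1 N and contact force between tin_a and tray below 0.1 N and linear speed of tin_a below 0.05 m/s and (x of tin_b_mid in the frame of tray between -0.05 and 0.05 m and y of tin_b_mid in the frame of tray between -0.165 and 0.165 m and z of tin_b_mid in the frame of tray below 0.029 m and angle between tin_b_mid's own z axis and vertical below 0.06 rad and linear speed of tin_b below 0.03 m/s and contact force between the fingers and tin_b below 0.1 N) and (x of tin_c_mid in the frame of tray between -0.05 and 0.05 m and y of tin_c_mid in the frame of tray between -0.165 and 0.165 m and z of tin_c_mid in the frame of tray below 0.029 m and angle between tin_c_mid's own z axis and vertical below 0.06 rad and linear speed of tin_c below 0.03 m/s and contact force between the fingers and tin_c below 0.1 N)) or (distance between slide and tin_b_mid below 0.075 m and horizontal distance between tin_b_mid and pan below 0.05 m and height (world z) of tin_b_mid between 0.075 and 0.4 m and angle between tin_b_mid's own z axis and vertical below 0.2 rad and contact force between the fingers and tin_b above 1 N and contact force between tin_b and pan below 0.1 N and contact force between tin_b and tray below 0.1 N and linear speed of tin_b below 0.05 m/s and (x of tin_a_mid in the frame of tray between -0.05 and 0.05 m and y of tin_a_mid in the frame of tray between -0.165 and 0.165 m and z of tin_a_mid in the frame of tray below 0.029 m and angle between tin_a_mid's own z axis and vertical below 0.06 rad and linear speed of tin_a below 0.03 m/s and contact force between the fingers and tin_a below 0.1 N) and (x of tin_c_mid in the frame of tray between -0.05 and 0.05 m and y of tin_c_mid in the frame of tray between -0.165 and 0.165 m and z of tin_c_mid in the frame of tray below 0.029 m and angle between tin_c_mid's own z axis and vertical below 0.06 rad and linear speed of tin_c below 0.03 m/s and contact force between the fingers and tin_c below 0.1 N)) or (distance between slide and tin_c_mid below 0.075 m and horizontal distance between tin_c_mid and pan below 0.05 m and height (world z) of tin_c_mid between 0.075 and 0.4 m and angle between tin_c_mid's own z axis and vertical below 0.2 rad and contact force between the fingers and tin_c above 1 N and contact force between tin_c and pan below 0.1 N and contact force between tin_c and tray below 0.1 N and linear speed of tin_c below 0.05 m/s and (x of tin_a_mid in the frame of tray between -0.05 and 0.05 m and y of tin_a_mid in the frame of tray between -0.165 and 0.165 m and z of tin_a_mid in the frame of tray below 0.029 m and angle between tin_a_mid's own z axis and vertical below 0.06 rad and linear speed of tin_a below 0.03 m/s and contact force between the fingers and tin_a below 0.1 N) and (x of tin_b_mid in the frame of tray between -0.05 and 0.05 m and y of tin_b_mid in the frame of tray between -0.165 and 0.165 m and z of tin_b_mid in the frame of tray below 0.029 m and angle between tin_b_mid's own z axis and vertical below 0.06 rad and linear speed of tin_b below 0.03 m/s and contact force between the fingers and tin_b below 0.1 N)))); the arm keeps its last pose, push and grip.
It fails at once if the tea cup is disturbed (distance of cup from where it was at the start of the episode above 0.03 m).
It fails at once if the float pair is disturbed (distance of floats from where it was at the start of the episode above 0.03 m).
It fails at once if the float bowl is disturbed (distance of bowl from where it was at the start of the episode above 0.03 m).
It fails at once if the T-handle wrench is disturbed (distance of twrench from where it was at the start of the episode above 0.03 m).
It fails at once if a tin is dropped ((contact force between the fingers and tin_a below 0.05 N and linear speed of tin_a above 0.6 m/s) or (contact force between the fingers and tin_b below 0.05 N and linear speed of tin_b above 0.6 m/s) or (contact force between the fingers and tin_c below 0.05 N and linear speed of tin_c above 0.6 m/s)).
It also fails if it takes over 72 s, if anything falls off the work surface, if the arm or the gripper's body presses on something with over 40 N, if the wrist force passes 120 N, or if a joint passes its speed limit or range.

### The arm

A 6-joint arm with a two-finger parallel gripper is mounted at the origin on the work surface. World frame = base frame: x ahead of the robot, y to its left, z up, the work surface at z = 0. Lengths are in mm, angles in rad, forces in N, time in s.
With the tool pointing down it reaches from about 350 to 875 mm from the base axis. Payload 4.2 kg.
Tool frame: the origin (TCP) lies at the very end of the fingers, on their centre line; the grasp point (between the pads) lies 19 mm behind it; z points along the fingers, y is the line along which they close (so a half turn about z gives the same grasp; the last joint's range is limited). The gripper opens to 85 mm and grips with 20 to 120 N. Pads are 22 mm wide; open, the fingers measure 114 mm over their backs; the gripper's body (76 mm by 85 mm) begins 54 mm behind the grasp point. The pads swing forward as they close: fully open they stand 13 mm farther back than shut.
Start: joints at [1.526, 0.385, 0.008, 0, -1.194, -0.259], TCP at [186.935, 596.368, 231.312] pointing down, gripper open.
Joint ranges: [-3.14, 3.14], [-1.21, 2.06], [-1.07, 1.41], [-3.16, 2.05], [-2.99, -0.16], [-3.1, 3.1]. Speed limits (rad/s): [2.79, 2.79, 3.14, 3.14, 3.14, 3.14].

### API

Orientations are given as a unit quaternion [x, y, z, w].
In Python, from bench import arm, optics gives the robot as it stands. The module is installed in compiled form; this text tells all that it offers.
- The arm moves only by the tool step_arm, never from a script. Its argument "motion" is a list of rows, each an object with "dr": the turn, a rotation vector about the tool's x, y, z in units of 8 degrees (1.0 is 8 degrees), a list of three; "slide": the shift along the tool's x, y, z in mm, a list of three; "jaw": the finger opening in mm, from 0 to 85.4. A call has exactly 8 rows; each row is the pose to reach, as a shift and turn from the pose commanded when the call began, along the tool's axes at that moment; what a row does not reach only later rows make up. A row lasts 1/8 s, in which the tool goes at most 62.5 mm and 10.7 degrees, less where a joint would pass 70% of its speed; a pose out of reach is approached as far as the arm can. A call with a gripper value outside its range is refused whole. The fingers move at their own pace and stop on an object; the grip force is fixed at half the most. Time passes only in rows, so rows that repeat a pose let the fingers close, or fill a call up. It gives the time, the measured TCP pose, the force, the opening and the grip force at its end, in the units of the state.
- arm.read_state(): the state, without advancing time (a new reading comes with each control period).
- optics.get_image(name): name is "side" or "top"; returns the picture (400x640x3 uint8, blue, green, red); there is no depth.
- optics.camera_info(name): a dict with "camera_matrix" (3x3 intrinsics, pixels), "view" (4x4, takes a point from world to camera coordinates). Camera axes: x right, y up, looking along -z (the intrinsics and any distortion apply to the point x, -y, -z); pixel columns grow to the right and rows downward; lengths in mm; the calibration is good to about 2 mm. A picture is of the moment at which its call begins. camera_info takes no time and is no camera call.
- arm.job_done(): hands the job in; it is judged then, once.
The state is a dict: "clock": time; "joints": joint angles; "joint_vel": joint speeds; "joint_efforts": joint torques, N m; "position": TCP position; "ee_rot": TCP orientation; "contact_force": force on the tool from outside, world axes, zero at the start; "wrist_torque": the same for the moment, N m; "gripper_width": finger opening in mm; "grasp_force": force on a finger pad.
Only numpy, scipy, OpenCV 4.12 (cv2) and the standard library are available. Lean on these libraries where they do the work, as an engineer would, in place of code of your own. Each camera call takes 0.05 s, during which the arm holds its last target. There are 200 camera calls.

## Working session

There is one attempt and no reset: what is moved stays moved. The work goes in short steps, Python scripts to look and compute and a tool call to move; the robot and the scene stay as the last step left them, time stands still between calls to the robot, and variables do not carry over. Pictures are saved under pics/ and viewed, at most 10 in all, crops included, and the job is handed in when it is done.

Besides the shell and the picture viewer there is one more tool, called after "Emit:" as name([rows], argument=value, ...), one row to a line, values as JSON. step_arm: Moves the arm, as the interface text tells. Its arguments: {"type":"object","properties":{"motion":{"type":"array","items":{"type":"object","properties":{"dr":{"type":"array","items":{"type":"number"}},"slide":{"type":"array","items":{"type":"number"}},"jaw":{"type":"number"}}}}},"required":["motion"]}

```bash
mkdir -p pics
python3 - <<'E'
from bench import arm, optics
import cv2, numpy as np
for n in("top","side"):
    cv2.imwrite(f"pics/{n}0.png",optics.get_image(n)); c=optics.camera_info(n); print(n,c)
print(arm.read_state())
E
```

```text
top {'camera_matrix': array([[445.46088748,   0.        , 320.16708   ],
       [  0.        , 445.46088748, 196.76803544],
       [  0.        ,   0.        ,   1.        ]]), 'view': array([[-2.83893303e-02, -9.99586620e-01, -4.54267291e-03,
        -6.84462129e+01],
       [ 9.80853970e-01, -2.87326446e-02,  1.92613405e-01,
        -5.11887417e+02],
       [-1.92664305e-01,  1.01246682e-03,  9.81264205e-01,
        -1.24210180e+03],
       [ 0.00000000e+00,  0.00000000e+00,  0.00000000e+00,
         1.00000000e+00]])}
side {'camera_matrix': array([[452.73953051,   0.        , 314.33801148],
       [  0.        , 452.73953051, 198.96536338],
       [  0.        ,   0.        ,   1.        ]]), 'view': array([[-9.08480161e-01, -4.17926786e-01, -9.99310300e-04,
         4.35889220e+02],
       [ 2.97375379e-01, -6.48104520e-01,  7.01090875e-01,
        -2.31911551e+02],
       [-2.93652313e-01,  6.36629981e-01,  7.13071235e-01,
        -8.78447910e+02],
       [ 0.00000000e+00,  0.00000000e+00,  0.00000000e+00,
         1.00000000e+00]])}
{'clock': 0.1, 'joints': array([ 1.52559080e+00,  3.85471091e-01,  6.79965865e-03, -4.12755929e-04,
       -1.19399107e+00, -2.58609408e-01]), 'joint_vel': array([ 0.00098988, -0.00029723,  0.00420494,  0.00028562, -0.00060783,
        0.00239427]), 'joint_efforts': array([-2.36867972e-04, -3.93321061e+01,  1.88930118e+01,  4.19794232e+00,
       -2.59807217e-03,  3.82926544e-06]), 'position': array([186.80560871, 595.9052968 , 230.35398556]), 'ee_rot': array([ 9.88472261e-01, -1.51399079e-01, -9.13638737e-05,  9.48213012e-04]), 'contact_force': array([ 0.22995547, -0.11924886, -0.82835953]), 'wrist_torque': array([0.00539623, 0.07329038, 0.02424095]), 'grasp_force': 0.0, 'gripper_width': 85.67143109404803}
```

View pics/top0.png

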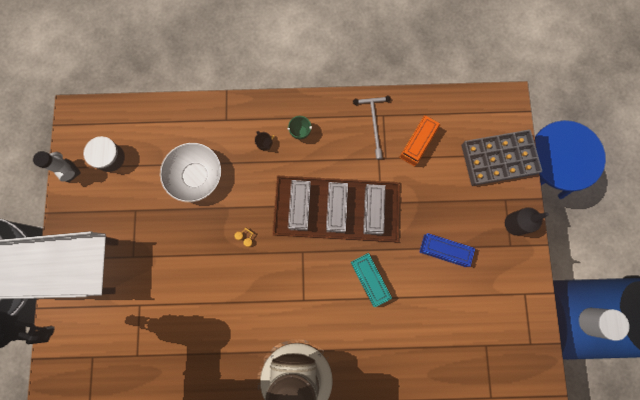

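View pics/side0.png

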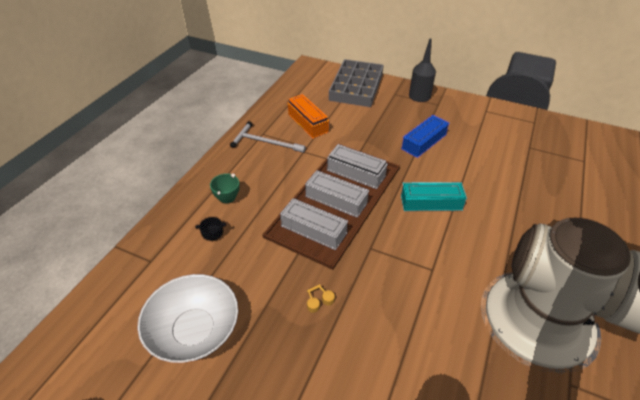

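Candidates: grey tins at top (300,205), (338,207), (375,208); orange (421,140), blue (447,250) and turquoise (371,280) are decoys. Grey ones on the tray are chosen; a close crop follows to find the sprung lid.

Run:
```python
import cv2, numpy as np
t=cv2.imread("pics/top0.png")[165:255,262:412]; s=cv2.imread("pics/side0.png")[135:270,255:410]
a=cv2.resize(t,(750,450),interpolation=cv2.INTER_CUBIC); cv2.imwrite("pics/topc.png",a)
b=cv2.resize(s,None,fx=4.4,fy=4.4,interpolation=cv2.INTER_CUBIC); cv2.imwrite("pics/sidec.png",b)
```

```text
(no output)
```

View pics/topc.png

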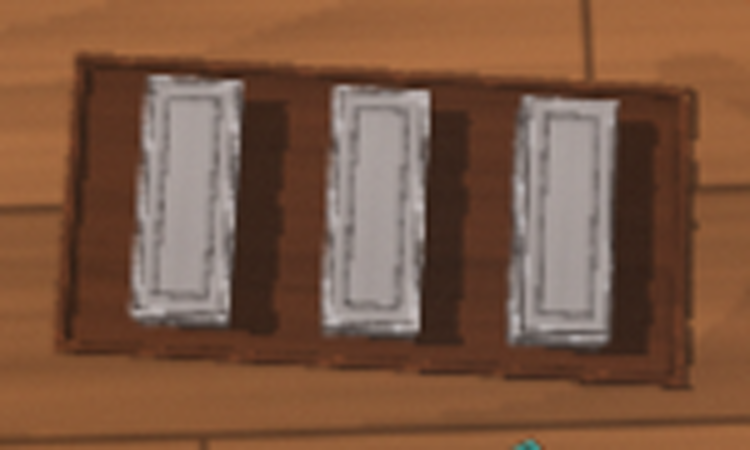

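View pics/sidec.png

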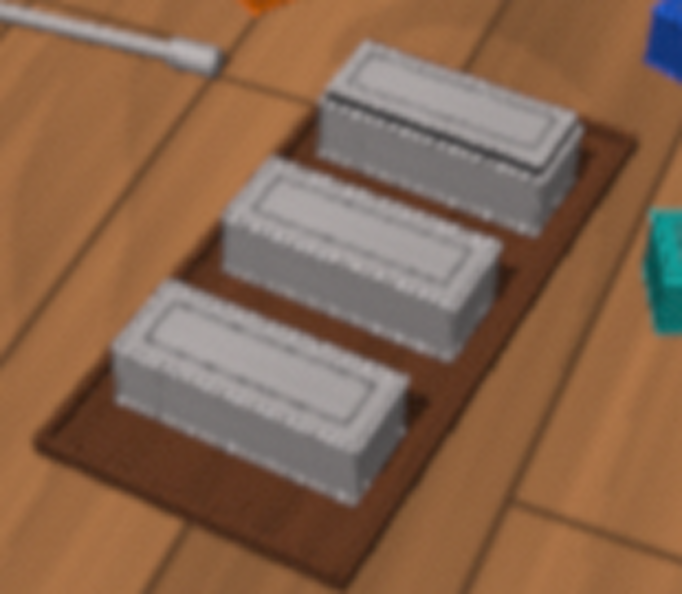

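Top crop: three grey tins centred at crop (185,196), (376,206), (568,213). The side crop shows a dark gap under the lid of the far tin (450,110), which is the top view's right one, so that is tin_b.

```bash
cat > h.py <<'E'
import numpy as np
from bench import arm, optics
from scipy.spatial.transform import Rotation as R
def px2w(n,u,v,z):
    c=optics.camera_info(n);K=c["camera_matrix"];V=c["view"]
    r=np.linalg.inv(K)@[u,v,1]; d=V[:3,:3].T@[r[0],-r[1],-r[2]]; o=-V[:3,:3].T@V[:3,3]
    return o+d*(z-o[2])/d[2]
def w2px(n,p):
    c=optics.camera_info(n);q=c["view"]@[*p,1]; k=c["camera_matrix"]@[q[0],-q[1],-q[2]]; return k[:2]/k[2]
def rel(target):  # world shift -> tool axes now
    s=arm.read_state(); return R.from_quat(s["ee_rot"]).inv().apply(np.array(target)-s["position"])
E
python3 - <<'E'
from h import *
f=lambda x,y,z:px2w("top",262+x/5,165+y/5,z).round(1)
T={ 'L':[(165,95),(217,95),(207,300),(153,295)],'M':[(355,105),(408,108),(398,308),(345,303)],'R':[(545,110),(598,113),(590,316),(538,313)]}
for k,p in T.items():
    w=np.array([f(*q,56 if k=='R' else 46) for q in p]); print(k,w.mean(0), 'len',np.linalg.norm((w[0]+w[1]-w[2]-w[3])/2),'yaw',np.degrees(np.arctan2(*((w[0]+w[1]-w[2]-w[3])[[1,0]]))))
w=np.array([f(*q,12) for q in [(78,57),(693,90),(688,385),(60,350)]]);print('tray',w,w.mean(0),np.linalg.norm(w[0]-w[1]))
d=w[0]+w[3]-w[1]-w[2];print('tray y-dir',np.degrees(np.arctan2(d[1],d[0])))
sf=lambda x,y,z:px2w("side",255+x/4.4,135+y/4.4,z).round(1)
for k,p,z in [('L',[(178,285),(408,380),(350,450),(113,350)],46),('M',[(275,160),(500,243),(455,310),(225,225)],46),('R',[(370,42),(582,130),(545,170),(325,95)],56)]:
    w=np.array([sf(*q,z) for q in p]);d=w[0]+w[3]-w[1]-w[2]; print(k,w.mean(0),np.linalg.norm(d)/2,np.degrees(np.arctan2(d[1],d[0])))
print('pan',px2w("top",191,172,50),px2w("top",161,172,50),px2w("top",221,172,50),px2w('side',189,317,50))
for n,u,v,z in[('cup',300,128,52),('bowl',264,141,34),('floats',244,238,18),('tw',380,156,10),('tw2',371,100,10)]: print(n,px2w('top',u,v,z).round())
print(R.from_quat(arm.read_state()['ee_rot']).as_matrix().round(3))
E
```

```text
L [490.625 -21.55   46.   ] len 119.36746834879266 yaw -4.179661934659874
M [ 481.675 -132.025   46.   ] len 117.17322646406897 yaw -4.8712526175330675
R [ 472.675 -241.175   56.   ] len 118.41201374860574 yaw -5.063006752302687
tray [[ 583.4   43.3   12. ]
 [ 552.1 -325.7   12. ]
 [ 375.5 -311.6   12. ]
 [ 406.6   55.6   12. ]] [ 479.4 -134.6   12. ] 370.32511392018773
tray y-dir 85.15521381471389
L [489.15  -19.125  46.   ] 134.64598954294925 -4.664694502795656
M [ 479.3   -128.175   46.   ] 135.98828074507017 -3.7313969991604417
R [ 467.725 -233.675   56.   ] 136.72572910758248 -6.48827839979944
pan [594.77018316 293.64061912  50.        ] [597.37590723 381.79414724  50.        ] [592.16610352 205.54272312  50.        ] [593.09612454 300.520797    50.        ]
cup [720. -29.  52.]
bowl [689.  81.  34.]
floats [400. 143.  18.]
tw [ 639. -269.   10.]
tw2 [ 821. -251.   10.]
[[ 0.954 -0.299 -0.   ]
 [-0.299 -0.954 -0.002]
 [ 0.     0.002 -1.   ]]
```

Emit:
step_arm([
  {"dr": [0, 0, -0.4], "slide": [50, 36, 5], "jaw": 0},
  {"dr": [0, 0, -0.8], "slide": [100, 72, 10], "jaw": 0},
  {"dr": [0, 0, -1.2], "slide": [150, 108, 15], "jaw": 0},
  {"dr": [0, 0, -1.58], "slide": [200, 144, 20], "jaw": 0},
  {"dr": [0, 0, -1.58], "slide": [250, 180, 25], "jaw": 0},
  {"dr": [0, 0, -1.58], "slide": [300, 216, 30], "jaw": 0},
  {"dr": [0, 0, -1.58], "slide": [354, 252, 30], "jaw": 0},
  {"dr": [0, 0, -1.58], "slide": [354, 252, 30], "jaw": 0},
])

```text
clock: 1.1
position: [450.8, 246.7, 200.8]
ee_rot: [0.999, -0.045, -0.0, 0.001]
contact_force: [0.2, -0.6, -0.2]
gripper_width: 0.2
grasp_force: 0.0
```

```bash
python3 -c "
from h import *
s=arm.read_state();print(s['position'],R.from_quat(s['ee_rot']).as_matrix().round(3),rel([471,-239,120]).round(1))"
```

```text
[450.77186671 246.68838212 200.75833713] [[ 0.996 -0.089 -0.001]
 [-0.089 -0.996 -0.001]
 [-0.001  0.001 -1.   ]] [ 63.6 481.8  81.3]
```

Emit:
step_arm([
  {"dr": [0, 0, 0], "slide": [8, 60, 10], "jaw": 0},
  {"dr": [0, 0, 0], "slide": [16, 121, 20], "jaw": 0},
  {"dr": [0, 0, 0], "slide": [24, 182, 30], "jaw": 0},
  {"dr": [0, 0, 0], "slide": [32, 243, 40], "jaw": 0},
  {"dr": [0, 0, 0], "slide": [40, 304, 50], "jaw": 0},
  {"dr": [0, 0, 0], "slide": [48, 365, 60], "jaw": 0},
  {"dr": [0, 0, 0], "slide": [56, 425, 70], "jaw": 0},
  {"dr": [0, 0, 0], "slide": [63, 481, 80], "jaw": 0},
])

```text
clock: 2.1
position: [472.4, -235.8, 120.9]
ee_rot: [0.999, -0.041, 0.0, -0.0]
contact_force: [0.6, 0.6, -0.2]
gripper_width: 0.7
grasp_force: 0.0
```

```bash
python3 -c "
from h import *
import cv2
s=arm.read_state();print(s['position'],s['joints'],rel([471,-239,55]).round(1))
t=optics.get_image('top')[165:255,262:412];u=optics.get_image('side')[95:270,255:430]
b=cv2.resize(u,(450,450));a=cv2.resize(t,(350,210));c=np.zeros((450,800,3),np.uint8);c[:,:450]=b;c[:210,450:]=a
cv2.imwrite('pics/p2.png',c)"
```

```text
[ 472.41301328 -235.7605714   120.90124109] [-1.55450204e-01  3.32182751e-01 -3.81139312e-01 -1.04576011e-04
 -8.57308688e-01  1.64410235e+00] [-1.2  3.3 65.9]
```

View pics/p2.png

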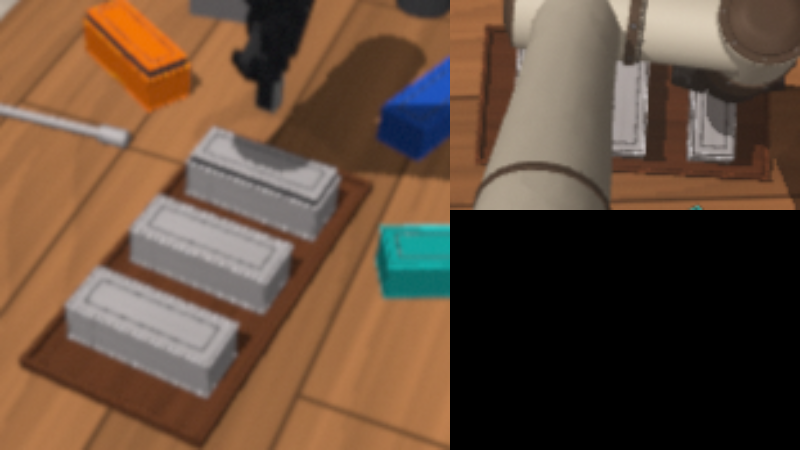

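The picture shows the closed tips at (268,108), 22 px straight above the proud lid's centre (265,165), which fits a 65 mm gap. Pressing now.

Emit:
step_arm([
  {"dr": [0, 0, 0], "slide": [-1, 2, 25], "jaw": 0},
  {"dr": [0, 0, 0], "slide": [-1, 3, 50], "jaw": 0},
  {"dr": [0, 0, 0], "slide": [-1, 3, 60], "jaw": 0},
  {"dr": [0, 0, 0], "slide": [-1, 3, 64], "jaw": 0},
  {"dr": [0, 0, 0], "slide": [-1, 3, 67], "jaw": 0},
  {"dr": [0, 0, 0], "slide": [-1, 3, 70], "jaw": 0},
  {"dr": [0, 0, 0], "slide": [-1, 3, 72], "jaw": 0},
  {"dr": [0, 0, 0], "slide": [-1, 3, 74], "jaw": 0},
])

```text
clock: 3.2
position: [471.7, -237.2, 49.1]
ee_rot: [0.999, -0.041, 0.001, 0.0]
contact_force: [-1.5, 3.1, 8.1]
gripper_width: 0.1
grasp_force: 3.7
```

Emit:
step_arm([
  {"dr": [0, 0, 0], "slide": [0, 0, 1], "jaw": 0},
  {"dr": [0, 0, 0], "slide": [0, 0, 2], "jaw": 0},
  {"dr": [0, 0, 0], "slide": [0, 0, 3], "jaw": 0},
  {"dr": [0, 0, 0], "slide": [0, 0, 4], "jaw": 0},
  {"dr": [0, 0, 0], "slide": [0, 0, 4], "jaw": 0},
  {"dr": [0, 0, 0], "slide": [0, 0, 4], "jaw": 0},
  {"dr": [0, 0, 0], "slide": [0, 0, 4], "jaw": 0},
  {"dr": [0, 0, 0], "slide": [0, 0, 4], "jaw": 0},
])

```text
clock: 4.2
position: [471.7, -237.2, 46.0]
ee_rot: [0.999, -0.041, 0.001, 0.0]
contact_force: [-4.0, 4.2, 11.3]
gripper_width: 0.2
grasp_force: 6.4
```

Emit:
step_arm([
  {"dr": [0, 0, 0], "slide": [0, 0, 2], "jaw": 0},
  {"dr": [0, 0, 0], "slide": [0, 0, 3], "jaw": 0},
  {"dr": [0, 0, 0], "slide": [0, 0, 4], "jaw": 0},
  {"dr": [0, 0, 0], "slide": [0, 0, 5], "jaw": 0},
  {"dr": [0, 0, 0], "slide": [0, 0, 6], "jaw": 0},
  {"dr": [0, 0, 0], "slide": [0, 0, 6], "jaw": 0},
  {"dr": [0, 0, 0], "slide": [0, 0, 6], "jaw": 0},
  {"dr": [0, 0, 0], "slide": [0, 0, 6], "jaw": 0},
])

```text
clock: 5.2
position: [471.8, -237.3, 45.6]
ee_rot: [0.999, -0.04, 0.002, 0.001]
contact_force: [-13.6, 12.7, 49.6]
gripper_width: -0.0
grasp_force: 24.9
```

Emit:
step_arm([
  {"dr": [0, 0, 0], "slide": [0, 0, -10], "jaw": 0},
  {"dr": [0, 0, 0], "slide": [0, 1, -25], "jaw": 40},
  {"dr": [0, 0, 0], "slide": [0, 2, -45], "jaw": 85},
  {"dr": [0, 0, 0], "slide": [0, 2, -60], "jaw": 85},
  {"dr": [0, 0, 0], "slide": [0, 2, -60], "jaw": 85},
  {"dr": [0, 0, 0], "slide": [0, 2, -60], "jaw": 85},
  {"dr": [0, 0, 0], "slide": [0, 2, -60], "jaw": 85},
  {"dr": [0, 0, 0], "slide": [0, 2, -60], "jaw": 85},
])

```text
clock: 6.2
position: [470.4, -239.4, 96.7]
ee_rot: [0.999, -0.042, -0.001, -0.0]
contact_force: [-0.9, 1.1, 1.0]
gripper_width: 84.8
grasp_force: 0.0
```

```bash
python3 -c "
from h import *
import cv2
s=arm.read_state();print(s['position'],rel([471,-239,12]).round(1))
u=optics.get_image('side')[95:270,255:430]
cv2.imwrite('pics/p3.png',cv2.resize(u,(560,560)))"
```

```text
[ 470.43596842 -239.37878016   96.70968145] [ 0.6 -0.4 84.7]
```

View pics/p3.png

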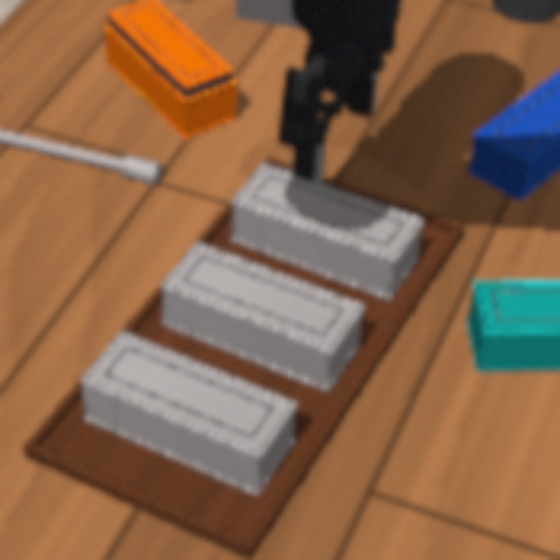

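The lid of the far tin (330,225) now shows no gap: flush. Grasping it.

Emit:
step_arm([
  {"dr": [0, 0, 0], "slide": [0, 0, 30], "jaw": 85},
  {"dr": [0, 0, 0], "slide": [0, 0, 60], "jaw": 85},
  {"dr": [0, 0, 0], "slide": [0, 0, 80], "jaw": 85},
  {"dr": [0, 0, 0], "slide": [0, 0, 84], "jaw": 85},
  {"dr": [0, 0, 0], "slide": [0, 0, 84], "jaw": 45},
  {"dr": [0, 0, 0], "slide": [0, 0, 84], "jaw": 45},
  {"dr": [0, 0, 0], "slide": [0, 0, 84], "jaw": 45},
  {"dr": [0, 0, 0], "slide": [0, 0, 84], "jaw": 45},
])

```text
clock: 7.25
position: [471.7, -239.6, 14.4]
ee_rot: [0.999, -0.041, 0.001, 0.0]
contact_force: [-0.7, 0.6, 6.1]
gripper_width: 53.5
grasp_force: 64.4
```

Emit:
step_arm([
  {"dr": [0, 0, 0], "slide": [0, 0, -15], "jaw": 45},
  {"dr": [0, 0, 0], "slide": [0, 0, -40], "jaw": 45},
  {"dr": [0, 0, 0], "slide": [0, 0, -70], "jaw": 45},
  {"dr": [0, 0, 0], "slide": [0, 0, -100], "jaw": 45},
  {"dr": [0, 0, 0], "slide": [0, 0, -120], "jaw": 45},
  {"dr": [0, 0, 0], "slide": [0, 0, -130], "jaw": 45},
  {"dr": [0, 0, 0], "slide": [0, 0, -130], "jaw": 45},
  {"dr": [0, 0, 0], "slide": [0, 0, -130], "jaw": 45},
])

```text
clock: 8.25
position: [469.9, -239.2, 142.2]
ee_rot: [0.999, -0.042, -0.001, -0.0]
contact_force: [0.7, 0.1, -2.9]
gripper_width: 53.1
grasp_force: 63.6
```

```bash
cat >> h.py <<'E'
def tq():
    s=arm.read_state();r=R.from_quat(s["ee_rot"]).inv()
    print(s["clock"],s["position"].round(1),"F",s["contact_force"].round(2),"torque tool",r.apply(s["wrist_torque"]).round(3),"raw",s["wrist_torque"].round(3),s["gripper_width"])
E
python3 -c "
from h import *
tq()"
```

```text
8.25 [ 469.9 -239.2  142.2] F [ 0.67  0.1  -2.94] torque tool [-0.058 -0.038 -0.032] raw [-0.054  0.043  0.032] 53.098835993672424
```

Emit:
step_arm([
  {"dr": [0, 1, 0], "slide": [0, 0, 0], "jaw": 45},
  {"dr": [0, 2, 0], "slide": [0, 0, 0], "jaw": 45},
  {"dr": [0, 3, 0], "slide": [0, 0, 0], "jaw": 45},
  {"dr": [0, 3.2, 0], "slide": [0, 0, 0], "jaw": 45},
  {"dr": [0, 3.2, 0], "slide": [0, 0, 0], "jaw": 45},
  {"dr": [0, 3.2, 0], "slide": [0, 0, 0], "jaw": 45},
  {"dr": [0, 3.2, 0], "slide": [0, 0, 0], "jaw": 45},
  {"dr": [0, 3.2, 0], "slide": [0, 0, 0], "jaw": 45},
])

```text
clock: 9.25
position: [471.1, -239.4, 143.2]
ee_rot: [0.974, -0.04, 0.221, 0.009]
contact_force: [-1.1, -0.1, -2.1]
gripper_width: 52.9
grasp_force: 63.6
```

```bash
python3 -c "
from h import *
tq()"
```

```text
9.25 [ 471.1 -239.4  143.2] F [-1.14 -0.1  -2.13] torque tool [ 0.002 -1.162 -0.08 ] raw [0.064 1.16  0.073] 52.87592283806487
```

Emit:
step_arm([
  {"dr": [0, -1.2, 0], "slide": [0, 0, 0], "jaw": 45},
  {"dr": [0, -2.4, 0], "slide": [0, 0, 0], "jaw": 45},
  {"dr": [0, -3.6, 0], "slide": [0, 0, 0], "jaw": 45},
  {"dr": [0, -4.8, 0], "slide": [0, 0, 0], "jaw": 45},
  {"dr": [0, -6, 0], "slide": [0, 0, 0], "jaw": 45},
  {"dr": [0, -6.4, 0], "slide": [0, 0, 0], "jaw": 45},
  {"dr": [0, -6.4, 0], "slide": [0, 0, 0], "jaw": 45},
  {"dr": [0, -6.4, 0], "slide": [0, 0, 0], "jaw": 45},
])

```text
clock: 10.25
position: [470.8, -239.5, 143.4]
ee_rot: [0.974, -0.041, -0.221, -0.009]
contact_force: [-0.2, -0.5, -2.0]
gripper_width: 53.0
grasp_force: 63.8
```

```bash
python3 -c "
from h import *
tq()"
```

```text
10.25 [ 470.8 -239.5  143.4] F [-0.23 -0.52 -1.97] torque tool [-0.012  1.161  0.032] raw [-0.121 -1.155 -0.023] 53.040071195789714
```

Emit:
step_arm([
  {"dr": [0, 0, 0], "slide": [0, 0, 0], "jaw": 45},
  {"dr": [0, 0, 0], "slide": [0, 0, 0], "jaw": 45},
  {"dr": [0, 0.8, 0], "slide": [0, 0, 0], "jaw": 45},
  {"dr": [0, 1.6, 0], "slide": [0, 0, 0], "jaw": 45},
  {"dr": [0, 2.4, 0], "slide": [0, 0, 0], "jaw": 45},
  {"dr": [0, 3.2, 0], "slide": [0, 0, 0], "jaw": 45},
  {"dr": [0, 3.2, 0], "slide": [0, 0, 0], "jaw": 45},
  {"dr": [0, 3.2, 0], "slide": [0, 0, 0], "jaw": 45},
])

```text
clock: 11.25
position: [471.1, -239.6, 143.8]
ee_rot: [0.999, -0.041, -0.0, 0.0]
contact_force: [0.3, 0.3, -2.2]
gripper_width: 52.9
grasp_force: 63.8
```

```bash
python3 -c "
from h import *
tq()"
```

```text
11.25 [ 471.1 -239.6  143.8] F [ 0.3   0.33 -2.24] torque tool [-0.058  0.053 -0.02 ] raw [-0.062 -0.048  0.02 ] 52.94584063237898
```

```bash
cat >> h.py <<'E'
def avg(n=8):
    a=[]
    for _ in range(n):
        optics.get_image("side"); s=arm.read_state(); a.append(R.from_quat(s["ee_rot"]).inv().apply(s["wrist_torque"]))
    a=np.array(a);print(s["clock"],a.mean(0).round(3),a.std(0).round(3))
E
python3 -c "
from h import *
avg()"
```

```text
11.65 [ 0.     0.009 -0.   ] [0.034 0.032 0.019]
```

Emit:
step_arm([
  {"dr": [0, 1.2, 0], "slide": [0, 0, 0], "jaw": 45},
  {"dr": [0, 2.4, 0], "slide": [0, 0, 0], "jaw": 45},
  {"dr": [0, 3.4, 0], "slide": [0, 0, 0], "jaw": 45},
  {"dr": [0, 3.4, 0], "slide": [0, 0, 0], "jaw": 45},
  {"dr": [0, 3.4, 0], "slide": [0, 0, 0], "jaw": 45},
  {"dr": [0, 2.2, 0], "slide": [0, 0, 0], "jaw": 45},
  {"dr": [0, 1, 0], "slide": [0, 0, 0], "jaw": 45},
  {"dr": [0, 0, 0], "slide": [0, 0, 0], "jaw": 45},
])

```text
clock: 12.65
position: [473.0, -240.0, 144.5]
ee_rot: [0.999, -0.041, -0.001, 0.001]
contact_force: [-0.3, -0.6, -2.9]
gripper_width: 53.3
grasp_force: 63.9
```

```bash
python3 -c "
from h import *
avg(12)"
```

```text
13.25 [-0.004  0.072 -0.005] [0.069 0.272 0.032]
```

```bash
python3 -c "
from h import *
avg(10)"
```

```text
13.75 [-0.01  -0.001  0.016] [0.023 0.03  0.03 ]
```

Tin_b is silent (no moment change). Setting it down.

Emit:
step_arm([
  {"dr": [0, 0, 0], "slide": [0, 0, 35], "jaw": 45},
  {"dr": [0, 0, 0], "slide": [0, 0, 70], "jaw": 45},
  {"dr": [0, 0, 0], "slide": [0, 0, 100], "jaw": 45},
  {"dr": [0, 0, 0], "slide": [0, 0, 118], "jaw": 45},
  {"dr": [0, 0, 0], "slide": [0, 0, 124], "jaw": 45},
  {"dr": [0, 0, 0], "slide": [0, 0, 127], "jaw": 45},
  {"dr": [0, 0, 0], "slide": [0, 0, 130], "jaw": 45},
  {"dr": [0, 0, 0], "slide": [0, 0, 130], "jaw": 45},
])

```text
clock: 14.75
position: [471.6, -239.6, 14.5]
ee_rot: [0.999, -0.041, 0.001, 0.0]
contact_force: [-1.7, -0.4, 1.4]
gripper_width: 53.0
grasp_force: 64.9
```

Emit:
step_arm([
  {"dr": [0, 0, 0], "slide": [0, 0, 0], "jaw": 85},
  {"dr": [0, 0, 0], "slide": [0, 0, 0], "jaw": 85},
  {"dr": [0, 0, 0], "slide": [0, 0, 0], "jaw": 85},
  {"dr": [0, 0, 0], "slide": [0, 0, -10], "jaw": 85},
  {"dr": [0, 0, 0], "slide": [0, 0, -30], "jaw": 85},
  {"dr": [0, 0, 0], "slide": [0, 0, -60], "jaw": 85},
  {"dr": [0, 0, 0], "slide": [0, 0, -85], "jaw": 85},
  {"dr": [0, 0, 0], "slide": [0, 0, -85], "jaw": 85},
])

```text
clock: 15.75
position: [472.3, -239.8, 100.9]
ee_rot: [0.999, -0.041, 0.003, 0.001]
contact_force: [-0.4, -0.6, 0.2]
gripper_width: 84.7
grasp_force: 0.0
```

```bash
python3 -c "
from h import *
tq();print(rel([481,-131,95]).round(1),rel([490,-21,95]).round(1))"
```

```text
15.75 [ 472.3 -239.8  100.9] F [-0.36 -0.58  0.2 ] torque tool [-0.081 -0.004 -0.063] raw [-0.081  0.011  0.063] 84.70290823284653
[  -0.4 -109.2    5.9] [  -0.5 -219.6    5.8]
```

Next the middle tin: over it and down.

Emit:
step_arm([
  {"dr": [0, 0, 0], "slide": [0, -40, 0], "jaw": 85},
  {"dr": [0, 0, 0], "slide": [0, -80, 0], "jaw": 85},
  {"dr": [0, 0, 0], "slide": [0, -110, 0], "jaw": 85},
  {"dr": [0, 0, 0], "slide": [0, -110, 0], "jaw": 85},
  {"dr": [0, 0, 0], "slide": [0, -110, 30], "jaw": 85},
  {"dr": [0, 0, 0], "slide": [0, -110, 60], "jaw": 85},
  {"dr": [0, 0, 0], "slide": [0, -110, 80], "jaw": 85},
  {"dr": [0, 0, 0], "slide": [0, -110, 85], "jaw": 85},
])

```text
clock: 16.75
position: [478.6, -130.6, 11.7]
ee_rot: [0.999, -0.042, -0.002, 0.0]
contact_force: [0.1, 0.6, 0.6]
gripper_width: 84.9
grasp_force: 0.0
```

Emit:
step_arm([
  {"dr": [0, 0, 0], "slide": [0, 0, 0], "jaw": 45},
  {"dr": [0, 0, 0], "slide": [0, 0, 0], "jaw": 45},
  {"dr": [0, 0, 0], "slide": [0, 0, 0], "jaw": 45},
  {"dr": [0, 0, 0], "slide": [0, 0, 0], "jaw": 45},
  {"dr": [0, 0, 0], "slide": [0, 0, -15], "jaw": 45},
  {"dr": [0, 0, 0], "slide": [0, 0, -50], "jaw": 45},
  {"dr": [0, 0, 0], "slide": [0, 0, -90], "jaw": 45},
  {"dr": [0, 0, 0], "slide": [0, 0, -130], "jaw": 45},
])

```text
clock: 17.75
position: [478.8, -129.6, 143.8]
ee_rot: [0.999, -0.042, -0.001, -0.0]
contact_force: [0.0, -0.2, -2.7]
gripper_width: 53.0
grasp_force: 64.0
```

Emit:
step_arm([
  {"dr": [0, 1.2, 0], "slide": [0, 0, 0], "jaw": 45},
  {"dr": [0, 2.4, 0], "slide": [0, 0, 0], "jaw": 45},
  {"dr": [0, 3.4, 0], "slide": [0, 0, 0], "jaw": 45},
  {"dr": [0, 3.4, 0], "slide": [0, 0, 0], "jaw": 45},
  {"dr": [0, 3.4, 0], "slide": [0, 0, 0], "jaw": 45},
  {"dr": [0, 2.2, 0], "slide": [0, 0, 0], "jaw": 45},
  {"dr": [0, 1, 0], "slide": [0, 0, 0], "jaw": 45},
  {"dr": [0, 0, 0], "slide": [0, 0, 0], "jaw": 45},
])

```text
clock: 18.75
position: [484.0, -128.6, 144.9]
ee_rot: [0.999, -0.041, 0.001, -0.001]
contact_force: [0.7, -0.3, -2.9]
gripper_width: 52.8
grasp_force: 67.2
```

```bash
python3 -c "
from h import *
avg(12);avg(8)"
```

```text
19.35 [-0.029  0.124  0.001] [0.045 0.233 0.033]
19.75 [ 0.01   0.066 -0.   ] [0.025 0.025 0.023]
```

Emit:
step_arm([
  {"dr": [0, -1.2, 0], "slide": [0, 0, 0], "jaw": 45},
  {"dr": [0, -2.4, 0], "slide": [0, 0, 0], "jaw": 45},
  {"dr": [0, -3.4, 0], "slide": [0, 0, 0], "jaw": 45},
  {"dr": [0, -3.4, 0], "slide": [0, 0, 0], "jaw": 45},
  {"dr": [0, -3.4, 0], "slide": [0, 0, 0], "jaw": 45},
  {"dr": [0, -2.2, 0], "slide": [0, 0, 0], "jaw": 45},
  {"dr": [0, -1, 0], "slide": [0, 0, 0], "jaw": 45},
  {"dr": [0, 0, 0], "slide": [0, 0, 0], "jaw": 45},
])

```text
clock: 20.75
position: [478.7, -129.8, 145.0]
ee_rot: [0.999, -0.041, 0.004, -0.0]
contact_force: [0.1, -0.1, -0.7]
gripper_width: 53.2
grasp_force: 67.2
```

```bash
python3 -c "
from h import *
avg(12);avg(8)"
```

```text
21.35 [ 0.013 -0.102 -0.017] [0.048 0.229 0.032]
21.75 [-0.027 -0.028 -0.018] [0.031 0.031 0.029]
```

Emit:
step_arm([
  {"dr": [0, 1.2, 0], "slide": [0, 0, 0], "jaw": 45},
  {"dr": [0, 2.4, 0], "slide": [0, 0, 0], "jaw": 45},
  {"dr": [0, 3.6, 0], "slide": [0, 0, 0], "jaw": 45},
  {"dr": [0, 4, 0], "slide": [0, 0, 0], "jaw": 45},
  {"dr": [0, 4, 0], "slide": [0, 0, 0], "jaw": 45},
  {"dr": [0, 4, 0], "slide": [0, 0, 0], "jaw": 45},
  {"dr": [0, 4, 0], "slide": [0, 0, 0], "jaw": 45},
  {"dr": [0, 4, 0], "slide": [0, 0, 0], "jaw": 45},
])

```text
clock: 22.75
position: [481.6, -142.9, 162.5]
ee_rot: [0.964, -0.035, 0.262, -0.005]
contact_force: [0.1, 0.0, -2.8]
gripper_width: 53.0
grasp_force: 68.3
```

Emit:
step_arm([
  {"dr": [0, -0.6, 0], "slide": [0, 0, 0], "jaw": 45},
  {"dr": [0, -1.2, 0], "slide": [0, 0, 0], "jaw": 45},
  {"dr": [0, -1.8, 0], "slide": [0, 0, 0], "jaw": 45},
  {"dr": [0, -2.4, 0], "slide": [0, 0, 0], "jaw": 45},
  {"dr": [0, -3, 0], "slide": [0, 0, 0], "jaw": 45},
  {"dr": [0, -3.6, 0], "slide": [0, 0, 0], "jaw": 45},
  {"dr": [0, -4, 0], "slide": [0, 0, 0], "jaw": 45},
  {"dr": [0, -4, 0], "slide": [0, 0, 0], "jaw": 45},
])

```text
clock: 23.75
position: [482.5, -143.1, 162.1]
ee_rot: [0.999, -0.033, -0.014, -0.015]
contact_force: [-0.3, -0.0, -2.2]
gripper_width: 53.1
grasp_force: 68.3
```

```bash
cat >> h.py <<'E'
def avg2(n=12):
    a=[]
    for i in range(n+5):
        optics.get_image("side"); s=arm.read_state(); r=R.from_quat(s["ee_rot"])
        if i>=5: a.append([*r.inv().apply(s["wrist_torque"]),r.as_matrix()[2,0]*1000])
    a=np.array(a);print(s["clock"],a.mean(0).round(3),a.std(0).round(3))
E
python3 -c "
from h import *
avg2()"
```

```text
24.6 [-8.7000e-02  1.3100e-01 -9.0000e-03 -2.8589e+01] [0.032 0.037 0.024 0.21 ]
```

Emit:
step_arm([
  {"dr": [0, -1.2, 0], "slide": [0, 0, 0], "jaw": 45},
  {"dr": [0, -2.4, 0], "slide": [0, 0, 0], "jaw": 45},
  {"dr": [0, -3.6, 0], "slide": [0, 0, 0], "jaw": 45},
  {"dr": [0, -4, 0], "slide": [0, 0, 0], "jaw": 45},
  {"dr": [0, -4, 0], "slide": [0, 0, 0], "jaw": 45},
  {"dr": [0, -4, 0], "slide": [0, 0, 0], "jaw": 45},
  {"dr": [0, -4, 0], "slide": [0, 0, 0], "jaw": 45},
  {"dr": [0, -4, 0], "slide": [0, 0, 0], "jaw": 45},
])

```text
clock: 25.6
position: [481.0, -143.1, 163.4]
ee_rot: [0.957, -0.027, -0.288, -0.023]
contact_force: [-0.9, -0.3, -1.9]
gripper_width: 53.0
grasp_force: 68.1
```

Emit:
step_arm([
  {"dr": [0, 0.6, 0], "slide": [0, 0, 0], "jaw": 45},
  {"dr": [0, 1.2, 0], "slide": [0, 0, 0], "jaw": 45},
  {"dr": [0, 1.8, 0], "slide": [0, 0, 0], "jaw": 45},
  {"dr": [0, 2.4, 0], "slide": [0, 0, 0], "jaw": 45},
  {"dr": [0, 3, 0], "slide": [0, 0, 0], "jaw": 45},
  {"dr": [0, 3.6, 0], "slide": [0, 0, 0], "jaw": 45},
  {"dr": [0, 4, 0], "slide": [0, 0, 0], "jaw": 45},
  {"dr": [0, 4, 0], "slide": [0, 0, 0], "jaw": 45},
])

```text
clock: 26.6
position: [479.8, -143.1, 163.5]
ee_rot: [0.999, -0.033, -0.014, -0.015]
contact_force: [0.7, -0.2, -1.5]
gripper_width: 52.8
grasp_force: 68.1
```

```bash
python3 -c "
from h import *
avg2()"
```

```text
27.45 [-8.60e-02  0.00e+00  1.30e-02 -2.94e+01] [0.037 0.025 0.021 0.29 ]
```

Same attitude, moment shift 0.131 N·m (0.147 expected): this middle tin rattles. Now to the pan.

```bash
python3 -c "
from h import *
s=arm.read_state();r=R.from_quat(s['ee_rot']);print(rel([594,297,190]).round(1),r.as_matrix().round(3),s['joints'].round(2))
tgt=R.from_matrix(np.array([[.9965,-.084,0],[-.084,-.9965,0],[0,0,-1]]).astype(float));print(np.degrees((r.inv()*tgt).as_rotvec())/8)"
```

```text
[  83.1 -447.2  -17.1] [[ 0.997 -0.066 -0.027]
 [-0.065 -0.997  0.03 ]
 [-0.029 -0.028 -0.999]] [ 0.02  0.26 -0.35 -0.04 -0.99  1.51]
[-0.20110567  0.20957351  0.13256049]
```

Emit:
step_arm([
  {"dr": [-0.1, 0.1, 0], "slide": [3, -15, -3], "jaw": 45},
  {"dr": [-0.2, 0.2, 0.1], "slide": [9, -50, -10], "jaw": 45},
  {"dr": [-0.2, 0.2, 0.1], "slide": [18, -95, -15], "jaw": 45},
  {"dr": [-0.2, 0.2, 0.1], "slide": [26, -140, -17], "jaw": 45},
  {"dr": [-0.2, 0.2, 0.1], "slide": [34, -185, -17], "jaw": 45},
  {"dr": [-0.2, 0.2, 0.1], "slide": [43, -230, -17], "jaw": 45},
  {"dr": [-0.2, 0.2, 0.1], "slide": [51, -275, -17], "jaw": 45},
  {"dr": [-0.2, 0.2, 0.1], "slide": [55, -300, -17], "jaw": 45},
])

```text
clock: 28.45
position: [556.6, 154.1, 186.5]
ee_rot: [0.999, -0.039, -0.001, -0.0]
contact_force: [1.1, -1.0, -1.4]
gripper_width: 53.2
grasp_force: 68.0
```

```bash
python3 -c "
from h import *
s=arm.read_state();print(s['position'],rel([594,297,190]).round(1),s['ee_rot'])"
```

```text
[556.64244113 154.07488373 186.45696674] [  26.1 -145.4   -3.5] [ 9.99239725e-01 -3.89821131e-02 -5.67606165e-04 -2.11278312e-04]
```

Emit:
step_arm([
  {"dr": [0, 0, 0], "slide": [6, -35, 0], "jaw": 45},
  {"dr": [0, 0, 0], "slide": [13, -70, 0], "jaw": 45},
  {"dr": [0, 0, 0], "slide": [19, -105, 0], "jaw": 45},
  {"dr": [0, 0, 0], "slide": [24, -130, 0], "jaw": 45},
  {"dr": [0, 0, 0], "slide": [26, -143, 0], "jaw": 45},
  {"dr": [0, 0, 0], "slide": [26, -145, 0], "jaw": 45},
  {"dr": [0, 0, 0], "slide": [26, -145, 0], "jaw": 45},
  {"dr": [0, 0, 0], "slide": [26, -145, 0], "jaw": 45},
])

```text
clock: 29.45
position: [593.6, 293.5, 186.8]
ee_rot: [0.999, -0.04, -0.001, -0.0]
contact_force: [0.1, -0.0, -1.9]
gripper_width: 53.2
grasp_force: 68.0
```

```bash
python3 -c "
from h import *
import cv2
u=optics.get_image('side');t=optics.get_image('top')
c=np.vstack([cv2.resize(u,(480,300)),cv2.resize(t,(480,300))]);cv2.imwrite('pics/p4.png',c);tq();print(arm.read_state()['ee_rot'])"
```

```text
29.55 [593.7 293.8 186.9] F [ 0.19  0.57 -3.03] torque tool [-0.001 -0.098  0.012] raw [ 0.007  0.098 -0.012] 53.23671891540568
[ 9.99194389e-01 -4.01275533e-02 -5.52475090e-04 -2.15140060e-04]
```

View pics/p4.png

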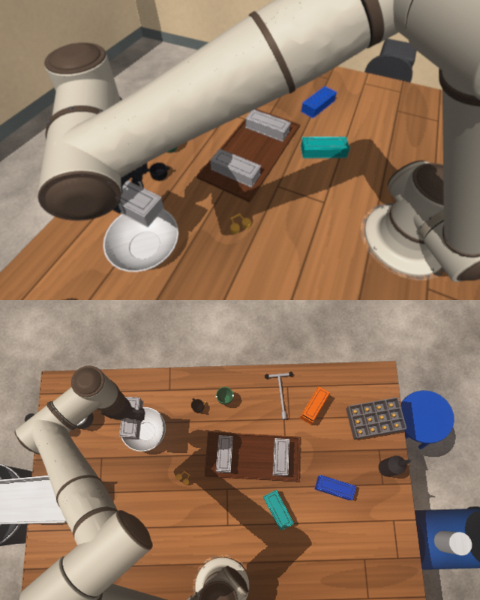

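The tin is level above the pan (side view (140,205), pan (140,240)). The other two tins stand on the tray at top-view (224,454) and (281,456), and the bystanders are in place. Handing in.

```bash
python3 -c "
from h import *
print(w2px('top',[594,294,219])*.75+[0,300],w2px('top',[594,294,50])*.75+[0,300]);print(arm.job_done())"
```

```text
[128.83829405 416.99419351] [143.15275028 429.19360324]
the job is handed in; nothing more can be done
None
```

I pressed tin_b's lid flush, identified the middle tin as the rattling one, and handed the job in with it held level over the wash pan; tin_b is back on the tray after testing silent, the third tin was never lifted, and no verdict was returned.

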